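# Put the lathe's change gears away

## Task

The thread is cut, so put the lathe's change gears away: take the stack on the piece of cardboard apart from the top down, and lower each gear over the pin of the storage board whose disc has its diameter and colour (yellow for brass, black for steel), until it lies flat on that disc. Set the gears down, do not drop them, and leave the oil bottle and the white turned ring where they are.

Things in the scene. Friction and masses are not known exactly. Their poses are not given: they have to be found in the camera images.
- gear_brass: a small brass gear, the top of the stack at the start: 24 teeth, 39 mm outside diameter, 15 mm thick, with an 18 mm bore right through its centre. The stacked gears get smaller upwards and lie within a few mm of centred. Origin: centre of its underside; z is up along the bore. It is gripped across its outside from above.
- gear_white: a white plastic gear, second from the top of the stack: 30 teeth, 48 mm outside diameter, 15 mm thick, with an 18 mm bore right through its centre. The stacked gears get smaller upwards and lie within a few mm of centred. Origin: centre of its underside; z is up along the bore. It is gripped across its outside from above.
- gear_blue: a blue plastic gear, third from the top of the stack: 36 teeth, 57 mm outside diameter, 15 mm thick, with an 18 mm bore right through its centre. The stacked gears get smaller upwards and lie within a few mm of centred. Origin: centre of its underside; z is up along the bore. It is gripped across its outside from above.
- gear_steel: a dark steel gear, the bottom of the stack, lying on the piece of cardboard: 42 teeth, 66 mm outside diameter, 15 mm thick, with an 18 mm bore right through its centre. The stacked gears get smaller upwards and lie within a few mm of centred. Origin: centre of its underside; z is up along the bore. It is gripped across its outside from above.
- post_brass: place of the brass gear, fixed on the 18 mm thick, 200 mm square plywood board: yellow disc, 39 mm diameter, 2 mm thick, with an upright 8 mm steel pin, round-topped, 26 mm above the disc. Origin: centre of the disc's underside, on the board's top; z up. A gear put away has its origin 2 mm above it. The four stand in a 105 mm square, in any arrangement.
- post_white: place of the white gear, fixed on the 18 mm thick, 200 mm square plywood board: white disc, 48 mm diameter, 2 mm thick, with an upright 8 mm steel pin, round-topped, 26 mm above the disc. Origin: centre of the disc's underside, on the board's top; z up. A gear put away has its origin 2 mm above it. The four stand in a 105 mm square, in any arrangement.
- post_blue: place of the blue gear, fixed on the 18 mm thick, 200 mm square plywood board: blue disc, 57 mm diameter, 2 mm thick, with an upright 8 mm steel pin, round-topped, 26 mm above the disc. Origin: centre of the disc's underside, on the board's top; z up. A gear put away has its origin 2 mm above it. The four stand in a 105 mm square, in any arrangement.
- post_steel: place of the steel gear, fixed on the 18 mm thick, 200 mm square plywood board: black disc, 66 mm diameter, 2 mm thick, with an upright 8 mm steel pin, round-topped, 26 mm above the disc. Origin: centre of the disc's underside, on the board's top; z up. A gear put away has its origin 2 mm above it. The four stand in a 105 mm square, in any arrangement.
- oil_bottle: bystander: amber oil bottle with a red spout, 58 mm diameter, 165 mm tall, standing loose on the bench. Origin: centre of its underside, z up. To be left alone.
- turned_ring: bystander: white turned plastic ring, 84 mm outside diameter, 34 mm tall, lying loose on the bench. Origin: centre of its underside, z up. To be left alone.
Mind the look-alikes: they are no part of the job. Leave any pink, purple or turquoise look-alike of the gear_brass alone.

How it is judged:
On the way, in this order (a step that is already met when the one before it is completed fails the run):
1. the brass gear is flat on its own disc, over the pin (horizontal distance between gear_brass and post_brass below 0.008 m and z of gear_brass in the frame of post_brass between 0 and 0.005 m and angle between gear_brass's own z axis and vertical below 0.1 rad), for 0.2 s.
2. the white gear is flat on its own disc, over the pin (horizontal distance between gear_white and post_white below 0.008 m and z of gear_white in the frame of post_white between 0 and 0.005 m and angle between gear_white's own z axis and vertical below 0.1 rad), for 0.2 s.
3. the blue gear is flat on its own disc, over the pin (horizontal distance between gear_blue and post_blue below 0.008 m and z of gear_blue in the frame of post_blue between 0 and 0.005 m and angle between gear_blue's own z axis and vertical below 0.1 rad), for 0.2 s.
4. the steel gear is flat on its own disc, over the pin (horizontal distance between gear_steel and post_steel below 0.008 m and z of gear_steel in the frame of post_steel between 0 and 0.005 m and angle between gear_steel's own z axis and vertical below 0.1 rad), for 0.2 s.
At the end, for the whole second after the job is handed in: Each gear rests released over the pin of its own disc: within 8 mm of it sideways, underside within 3 mm of the disc, level within 0.1 rad. Put away in the order brass, white, blue, steel; none dropped (over 18 mm); bystanders within 20 mm of their start (all of step 1 and all of step 2 and all of step 3 and all of step 4 and linear speed of each of gear_brass, gear_white, gear_blue, gear_steel below 0.02 m/s); the robot touches nothing.
It fails at once if a gear is dropped (falls free, faster than 0.6 m/s, which is a drop of about 18 mm) ((linear speed of gear_brass above 0.6 m/s and contact force between the fingers and gear_brass below 0.05 N) or (linear speed of gear_white above 0.6 m/s and contact force between the fingers and gear_white below 0.05 N) or (linear speed of gear_blue above 0.6 m/s and contact force between the fingers and gear_blue below 0.05 N) or (linear speed of gear_steel above 0.6 m/s and contact force between the fingers and gear_steel below 0.05 N)).
It fails at once if the oil bottle is pushed more than 20 mm or tipped (distance of oil_bottle from where it was at the start of the episode above 0.02 m or angle between oil_bottle's own z axis and vertical above 0.3 rad).
It fails at once if the turned ring is pushed more than 20 mm or tipped (distance of turned_ring from where it was at the start of the episode above 0.02 m or angle between turned_ring's own z axis and vertical above 0.3 rad).
It also fails if it takes over 109 s, if anything falls off the work surface, if the arm or the gripper's body presses on something with over 40 N, if the wrist force passes 120 N, or if a joint passes its speed limit or range.

## Robot

A 6-joint arm with a two-finger parallel gripper is mounted at the origin on the work surface. World frame = base frame: x ahead of the robot, y to its left, z up, the work surface at z = 0. Lengths are in m, angles in rad, forces in N, time in s.
With the tool pointing down it reaches from about 0.2 to 0.875 m from the base axis. Payload 3.4 kg.
Tool frame: the origin (TCP) lies between the finger pads; the fingertips stand 25 mm ahead of it and the grasp point (between the pads) lies 6 mm ahead of it (r.nose_length is the z of the fingertips in the tool frame, in m); z points along the fingers, y is the line along which they close (so a half turn about z gives the same grasp; the last joint's range is limited). The gripper opens to 94 mm and grips with 3 to 60 N. Pads are 16 mm wide; open, the fingers measure 119 mm over their backs; the gripper's body (75 mm by 177 mm) begins 78 mm behind the grasp point.
Start: joints at [-1.281, 0.276, 1.505, -0, 1.361, -0.121], TCP at [0.23, -0.527, 0.23] pointing down, gripper open.
Joint ranges: [-2.89, 2.89], [-0.75, 2.08], [0.22, 2.7], [-1.18, 4.32], [0.11, 2.71], [-2.7, 2.7]. Speed limits (rad/s): [2.57, 2.57, 3.14, 3.14, 3.14, 3.14].

## Interface

Orientations are given as a unit quaternion [w, x, y, z].
In Python, from plant import r, gripper_to, inverse_kinematics, vision, models, telemetry gives the robot as it stands. Calls block until the motion is done:
- r.move_to(position, orientation): joint-space move of the TCP to a pose.
- r.move_l(position, rot=None, vel=0.15, guard=None): straight line of the TCP; rot=None keeps the orientation; vel is the mean speed in m/s. With guard (N) it stops when the force on the tool has changed by that much, and returns True; else False.
- r.movej(angles): joint-space move.
- gripper_to(opening, f_grip=None): finger opening in m; f_grip is the grip in N (None keeps the last); returns when the fingers have stopped.
- r.hold(seconds).
- inverse_kinematics(position, orientation): joint angles nearest the present ones, or None.
- vision.snapshot(name): name is "side" or "top" or "wrist"; returns the picture (400x640x3 uint8, red, green, blue); there is no depth.
- vision.get_calibration(name): a dict with "fx", "fy", "cx", "cy" (pixels), "position" and "orientation" of the camera in the world. Camera axes: x right, y down, z forward; pixel columns grow to the right and rows downward; lengths in m; the calibration is good to about 2 mm. A picture is of the moment at which its call begins: read the wrist's pose just before it. get_calibration takes no time and is no camera call; for the wrist camera it gives the pose at the moment of the call.
A pose or a line that the arm cannot do raises r.PlanningError and nothing moves.
- r.sign_off(): hands the job in; it is judged then, once.
Trained networks look in the newest picture that a camera, given by its name, has taken for a name from the list of things; names that differ only in an ending like _2 or _b are one class to them, and where a whole thing is asked for, a point or a joint stands for the part that bears it (a point fixed in the world has none). Each returns a list of dicts, best first, with "score" (0 to 1); they miss things now and then, are a little off and sometimes report something else, mostly with a low value. They report only what shows in the picture. A call takes as long as a camera call. They do not tell look-alikes from the thing itself.
- models.boxes_of(thing, camera): "at" ([x, y, z] in m, in world coordinates, good to about 4 mm: the middle of the surface that is visible of it).
- models.regions_of(thing, camera): "pixels" (400x640 bool, what is visible of it).
- models.mark_of(thing, camera): "at" ([x, y, z] in m, in world coordinates, good to about 4 mm: a listed point, or the origin of a listed thing).
Readings, each from a call of its own:
- telemetry.current_t(): time.
- telemetry.current_joints(): joint angles.
- telemetry.current_dq(): joint speeds.
- telemetry.current_joint_efforts(): joint torques, N m.
- telemetry.current_ee_pos(): TCP position.
- telemetry.current_tool_rot(): TCP orientation.
- telemetry.current_wrist_force(): force on the tool from outside, world axes, zero at the start.
- telemetry.current_torque(): the same for the moment, N m.
- telemetry.current_opening(): finger opening in m.
- telemetry.current_finger_force(): force on a finger pad.
Only numpy, scipy, OpenCV 4.12 (cv2) and the standard library are available. Lean on these libraries where they do the work, as an engineer would, in place of code of your own. Each camera call takes 0.05 s, during which the arm holds its last target. There are 200 camera calls.

## Working session

There is one attempt and no reset: what is moved stays moved. The work goes in short steps, each a Python script; the robot and the scene stay as the last script left them, time stands still between calls to the robot, and variables do not carry over. Pictures are saved under pics/ and viewed, at most 14 in all, crops included, and the job is handed in when it is done.

```bash
mkdir -p pics; ls; python3 - <<'E'
from plant import r, gripper_to, vision, models, telemetry
import cv2,numpy as np
for c in ["top","side"]:
    im=vision.snapshot(c); cv2.imwrite(f"pics/{c}0.png",im[:,:,::-1])
    k=vision.get_calibration(c); print(c,{a:np.round(b,3) for a,b in k.items()})
    for n in ["gear_brass","gear_white","gear_blue","gear_steel","post_brass","post_white","post_blue","post_steel","oil_bottle","turned_ring"]:
        print(n,[(np.round(d["at"],4).tolist(),round(d["score"],2)) for d in models.mark_of(n,c)][:4])
print(telemetry.current_t(),telemetry.current_tool_rot())
E
```

```text
pics
top {'fx': np.float64(514.088), 'fy': np.float64(514.088), 'cx': np.float64(319.742), 'cy': np.float64(201.37), 'position': array([0.413, 0.053, 1.268]), 'orientation': array([-0.059,  0.709, -0.701,  0.06 ])}
gear_brass [([0.4839, -0.0832, 0.0199], 0.72), ([0.4996, 0.0992, 0.0013], 0.7), ([0.534, 0.3402, -0.0025], 0.69), ([0.6522, 0.187, -0.0016], 0.67)]
gear_white [([0.5364, 0.2104, 0.0336], 0.52)]
gear_blue [([0.5305, 0.2095, 0.0164], 0.42), ([0.4834, -0.1895, 0.0145], 0.25)]
gear_steel []
post_brass [([0.4797, -0.0846, 0.0166], 0.63)]
post_white [([0.5925, -0.0826, 0.021], 0.57)]
post_blue [([0.484, -0.1874, 0.0179], 0.81)]
post_steel [([0.5931, -0.1888, 0.0215], 0.7)]
oil_bottle [([0.7839, 0.1928, -0.0019], 0.65)]
turned_ring [([0.7701, -0.0558, 0.0003], 0.66), ([0.5336, 0.2067, 0.035], 0.32)]
side {'fx': np.float64(444.665), 'fy': np.float64(444.665), 'cx': np.float64(317.591), 'cy': np.float64(199.271), 'position': array([0.07 , 0.549, 0.625]), 'orientation': array([ 0.186, -0.348,  0.824, -0.407])}
gear_brass [([0.5007, 0.1004, -0.0018], 0.85), ([0.5324, 0.2079, 0.0471], 0.8), ([0.6224, 0.3158, 0.0035], 0.65), ([0.6512, 0.1853, -0.0017], 0.63)]
gear_white [([0.5336, 0.2059, 0.0345], 0.81)]
gear_blue [([0.5313, 0.2083, 0.0184], 0.51)]
gear_steel [([0.5315, 0.2074, 0.0028], 0.56)]
post_brass [([0.4823, -0.0856, 0.019], 0.59)]
post_white [([0.5885, -0.0815, 0.0165], 0.69)]
post_blue [([0.4801, -0.1822, 0.0208], 0.58), ([0.5364, 0.211, 0.0174], 0.5)]
post_steel [([0.5841, -0.187, 0.0183], 0.87)]
oil_bottle [([0.7809, 0.1941, 0.0029], 0.83)]
turned_ring [([0.5322, 0.2093, 0.0042], 0.7), ([0.7692, -0.0586, -0.0027], 0.64)]
1.1 [7.09218145e-05 9.78982301e-01 2.03945212e-01 2.70919202e-05]
```

View pics/top0.png

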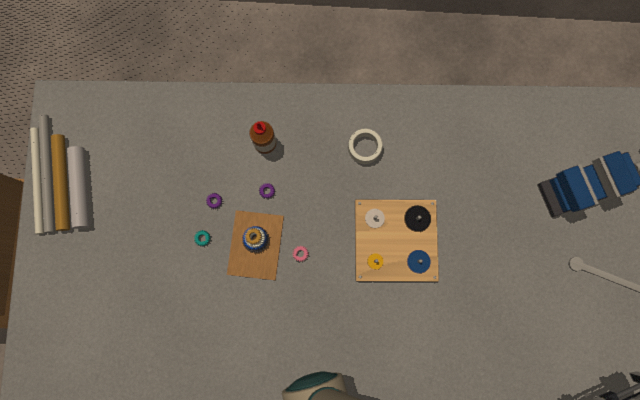

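View pics/side0.png

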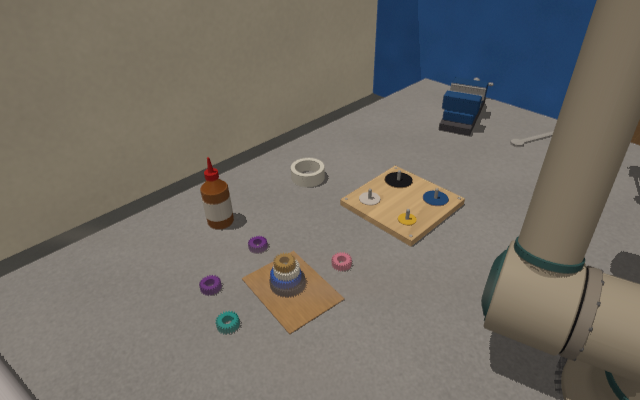

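The stack is at about px (256,238) in the top view and (287,275) in the side view, which puts it near (0.533, 0.208). The board holds white at (375,218), black at (418,218), yellow at (376,262) and blue at (419,262), which agrees with the networks. Next I'll refine both with the wrist camera, holding the same tool orientation for each.

```bash
cat > h.py <<'E'
from plant import r, gripper_to, inverse_kinematics, vision, models, telemetry
import numpy as np, cv2
from scipy.spatial.transform import Rotation as R
Q=[0,2**-.5,2**-.5,0]
def ray(c,uv,z):
    d=np.array([(uv[0]-c["cx"])/c["fx"],(uv[1]-c["cy"])/c["fy"],1.])
    q=np.array(c["orientation"]); v=R.from_quat(q[[1,2,3,0]]).apply(d); p=np.array(c["position"])
    return p+v*(z-p[2])/v[2]
def snap(name=None):
    c=vision.get_calibration("wrist"); im=vision.snapshot("wrist")
    if name: cv2.imwrite(f"pics/{name}.png",im[:,:,::-1])
    return c,im
def circ(c,n,z,near,rad=.03):
    """hull outline of region projected on plane z -> circle fit; only regions near 'near'"""
    out=[]
    for d in models.regions_of(n,"wrist"):
        ct,_=cv2.findContours(d["pixels"].astype(np.uint8),0,2)
        if not ct: continue
        h=cv2.convexHull(max(ct,key=cv2.contourArea))[:,0]
        P=np.array([ray(c,u,z)[:2] for u in h]).astype(np.float32)
        if len(P)<5: continue
        (x,y),rr=cv2.minEnclosingCircle(P)
        if np.hypot(x-near[0],y-near[1])<rad: out.append((round(x,4),round(y,4),round(2*rr,4),round(d["score"],2)))
    return out
E
python3 - <<'E'
from h import *
posts={"brass":(.481,-.085),"white":(.59,-.082),"blue":(.482,-.187),"steel":(.589,-.188)}
r.move_to([.535,-.135,.28],Q)
c,im=snap("wb"); print({a:np.round(b,3) for a,b in c.items()})
for n,p in posts.items():
    print(n,circ(c,"post_"+n,.020,p),[np.round(d["at"],4).tolist() for d in models.mark_of("post_"+n,"wrist")])
r.move_to([.533,.208,.28],Q)
c,im=snap("ws"); 
for i,n in enumerate(["brass","white","blue","steel"]):
    print(n,circ(c,"gear_"+n,.062-.015*i,(.533,.208)),[np.round(d["at"],4).tolist() for d in models.mark_of("gear_"+n,"wrist")])
print(telemetry.current_t(),telemetry.current_joints())
a=cv2.imread("pics/wb.png");b=cv2.imread("pics/ws.png");cv2.imwrite("pics/w.png",cv2.resize(np.vstack([a,b]),(480,600),interpolation=cv2.INTER_AREA))
E
```

```text
{'fx': np.float64(298.136), 'fy': np.float64(298.136), 'cx': np.float64(314.79), 'cy': np.float64(199.999), 'position': array([ 0.535, -0.052,  0.434]), 'orientation': array([ 0.144,  0.99 , -0.   , -0.   ])}
brass [(0.4817, -0.0822, 0.0396, 0.77)] [[0.4821, -0.0803, 0.0211]]
white [(0.5863, -0.081, 0.0485, 0.79)] [[0.5889, -0.0841, 0.0148], [0.4804, -0.1902, 0.0165]]
blue [(0.4816, -0.1869, 0.0578, 0.88)] [[0.482, -0.1843, 0.0196]]
steel [(0.587, -0.186, 0.0671, 0.75)] [[0.5884, -0.186, 0.0169]]
brass [(0.5351, 0.2113, 0.0389, 0.66)] [[0.4984, 0.0983, -0.0046], [0.6284, 0.3157, -0.0032], [0.5317, 0.3377, 0.0005], [0.6553, 0.1841, -0.0012], [0.5328, 0.2043, 0.0318]]
white [(0.5331, 0.2099, 0.0483, 0.87)] [[0.5328, 0.2058, 0.0328]]
blue [(0.5338, 0.2116, 0.0565, 0.87)] [[0.5332, 0.2092, 0.0171], [0.5329, 0.2149, 0.0484]]
steel [(0.5311, 0.2111, 0.0659, 0.54), (0.5333, 0.2127, 0.058, 0.52)] [[0.53, 0.2108, 0.0074]]
5.1083 [ 2.49753458e-01  2.48491110e-01  1.42158069e+00 -9.64266738e-06
  1.47158295e+00  2.50441700e-01]
```

View pics/w.png

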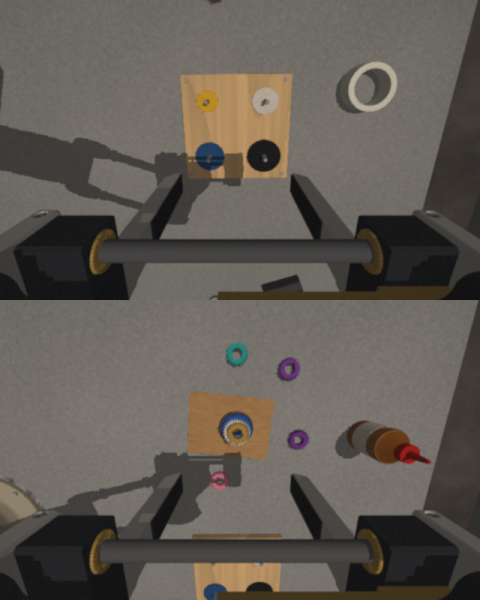

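The wrist view shows the board's discs at (207,100), (265,100), (210,156) and (263,156), and the stack at about (237,430). The fitted diameters match the given ones to within 1 mm and the post square comes out at 105 mm. I'll pick the brass gear.

```bash
cat >> h.py <<'E'
POST={"brass":(.4817,-.0820),"white":(.5865,-.0812),"blue":(.4819,-.1868),"steel":(.5868,-.1860)}
D={"brass":.039,"white":.048,"blue":.057,"steel":.066}
def pick(n,xy,under,off=.004,f=30):
    tz=under+off+r.nose_length
    gripper_to(min(D[n]+.018,.094),f)
    r.move_to([*xy,tz+.04],Q)
    print("guard down",r.move_l([*xy,tz],vel=.06,guard=6),"z",round(telemetry.current_ee_pos()[2]-tz,4))
    gripper_to(D[n]-.012,f)
    print("open",telemetry.current_opening(),"F",telemetry.current_finger_force())
    w0=telemetry.current_wrist_force()
    p=telemetry.current_ee_pos(); r.move_l([p[0],p[1],p[2]+.02],vel=.04)
    r.move_l([p[0],p[1],max(p[2]+.03,.15)],vel=.15); r.hold(.2)
    print("lifted",telemetry.current_opening(),"dW",np.round(np.array(telemetry.current_wrist_force())-w0,2),"t",telemetry.current_t())
    return p[2]-under
def place(n,dz,z=.15,dxy=(0,0)):
    x,y=POST[n][0]+dxy[0],POST[n][1]+dxy[1]
    p=telemetry.current_ee_pos()
    r.move_l([x,y,z],vel=.2)
    r.move_l([x,y,.052+dz],vel=.12)
    g=r.move_l([x,y,.016+dz],vel=.03,guard=5)
    e=telemetry.current_ee_pos()[2]-dz-.020
    print("place guard",g,"height above disc",round(e,4),"open",telemetry.current_opening())
    return e
def release(n):
    gripper_to(min(D[n]+.016,.094))
    p=telemetry.current_ee_pos(); r.move_l([p[0],p[1],p[2]+.04],vel=.08)
    r.move_l([p[0],p[1],.16],vel=.2)
E
python3 - <<'E'
from h import *
dz=pick("brass",(.5351,.2113),.048)
snap("p1")
e=place("brass",dz)
if abs(e)<.006:
    snap("p1b"); release("brass")
print(telemetry.current_t())
E
```

```text
guard down False z 0.0
open 0.03852385419228929 F 30.00046389643103
lifted 0.03854375942975694 dW [ 0.33 -0.14 -2.85] t 9.1667
place guard True height above disc -0.0001 open 0.038515825927487354
14.25
```

```bash
cat >> h.py <<'E'
def look(name,placed,stack):
    """check placed gear, then measure stack top; saves pictures"""
    if placed:
        r.move_to([.535,-.135,.28],Q); c,_=snap(name+"b")
        print("placed",placed,circ(c,"gear_"+placed,.035,POST[placed]))
    r.move_to([.533,.208,.28],Q); c,_=snap(name+"s"); res={}
    for i,n in enumerate(["brass","white","blue","steel"]):
        if n in stack:
            res[n]=circ(c,"gear_"+n,.063-.015*i,(.533,.211)); print(n,res[n])
    return res
E
python3 - <<'E'
from h import *
look("l1","brass",["white","blue","steel"])
print(telemetry.current_t())
a=cv2.imread("pics/l1b.png");b=cv2.imread("pics/l1s.png");cv2.imwrite("pics/l1.png",np.hstack([a[100:260,220:420],b[100:260,220:420]]).repeat(2,0).repeat(2,1))
E
```

```text
placed brass [(0.481, -0.0826, 0.0384, 0.59)]
white [(0.5328, 0.2098, 0.0465, 0.74)]
blue [(0.5342, 0.2156, 0.0549, 0.97)]
steel [(0.5263, 0.2147, 0.0608, 0.73)]
16.4667
```

View pics/l1.png

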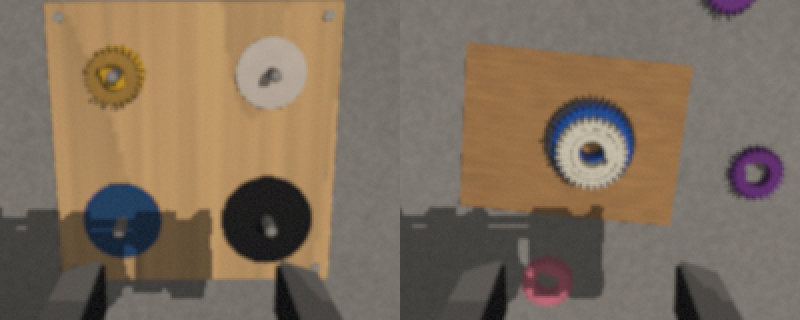

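The brass gear lies on the yellow disc with the pin through its bore (112,76). White is now on top of the stack, at (592,152). I'll do white next, then measure again.

```bash
python3 - <<'E'
from h import *
dz=pick("white",(.5329,.2098),.033)
e=place("white",dz)
if abs(e)<.006:
    release("white"); look("l2","white",["blue","steel"])
print(telemetry.current_t())
a=cv2.imread("pics/l2b.png");b=cv2.imread("pics/l2s.png");cv2.imwrite("pics/l2.png",np.hstack([a[100:260,220:420],b[100:260,220:420]]).repeat(2,0).repeat(2,1))
E
```

```text
guard down False z -0.0
open 0.04659329834979072 F 29.799696027184837
lifted 0.04655358665380746 dW [-0.12  0.73 -2.61] t 20.35
place guard True height above disc -0.0001 open 0.04677642202064339
placed white [(0.5847, -0.0815, 0.0474, 0.94)]
blue [(0.5335, 0.2128, 0.0578, 0.72)]
steel [(0.5311, 0.213, 0.0652, 0.88)]
27.4917
```

View pics/l2.png

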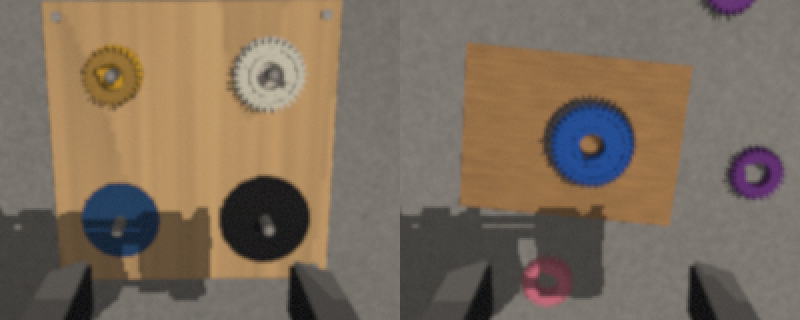

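White is flat over its pin (270,75), and blue is on top of the stack at (591,143).

```bash
python3 - <<'E'
from h import *
dz=pick("blue",(.5335,.2125),.018)
e=place("blue",dz)
if abs(e)<.006:
    release("blue"); look("l3","blue",["steel"])
print(telemetry.current_t())
a=cv2.imread("pics/l3b.png");b=cv2.imread("pics/l3s.png");cv2.imwrite("pics/l3.png",np.hstack([a[100:260,220:420],b[100:260,220:420]]).repeat(2,0).repeat(2,1))
E
```

```text
guard down False z -0.0
open 0.05655128607128222 F 30.00043697655201
lifted 0.05652709031988882 dW [ 0.12  1.26 -0.99] t 31.5167
place guard True height above disc -0.0002 open 0.05690448805351931
placed blue [(0.4817, -0.1864, 0.0584, 0.63)]
steel [(0.532, 0.2107, 0.0668, 0.75)]
39.1417
```

View pics/l3.png

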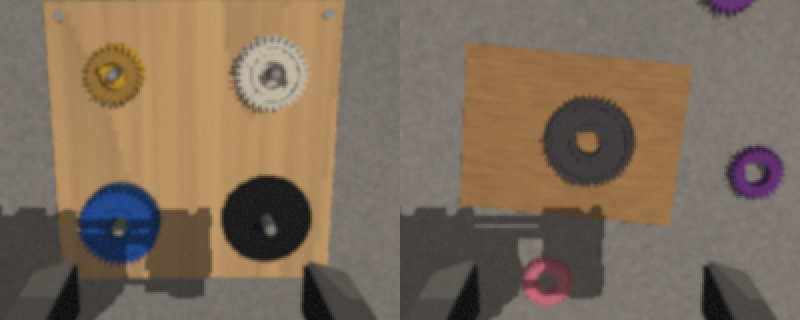

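Blue is over its pin (120,225), and only steel is left, at (588,141).

```bash
python3 - <<'E'
from h import *
dz=pick("steel",(.532,.2108),.003,f=45)
e=place("steel",dz)
if abs(e)<.006:
    release("steel"); look("l4","steel",[])
print(telemetry.current_t())
vision.snapshot("side"); im=vision.snapshot("side")
for n in ["oil_bottle","turned_ring"]+["gear_"+k for k in D]: print(n,[np.round(d["at"],4).tolist() for d in models.mark_of(n,"side")][:6])
a=cv2.imread("pics/l4b.png")[100:260,220:420];b=im[150:310,300:500,::-1];cv2.imwrite("pics/l4.png",np.hstack([a,b]).repeat(2,0).repeat(2,1))
E
```

```text
guard down False z -0.0
open 0.0646119834605988 F 44.58622118923813
lifted 0.06442148298601542 dW [-0.3  -0.15 -4.64] t 43.3333
place guard True height above disc -0.0002 open 0.0644939789816533
placed steel [(0.5851, -0.1849, 0.0676, 0.74)]
50.9
oil_bottle [[0.7767, 0.1925, 0.0008], [0.4826, -0.1859, 0.0168]]
turned_ring [[0.7709, -0.0567, -0.0014], [0.5887, -0.0819, 0.0157], [0.5852, -0.1901, 0.0228]]
gear_brass [[0.5332, 0.3401, 0.0017], [0.4982, 0.1017, -0.0004], [0.624, 0.3166, 0.005], [0.4769, -0.0847, 0.0197], [0.6525, 0.1876, 0.0004]]
gear_white [[0.5855, -0.0828, 0.0206], [0.4814, -0.0851, 0.0176]]
gear_blue []
gear_steel [[0.5872, -0.1903, 0.0213]]
```

View pics/l4.png

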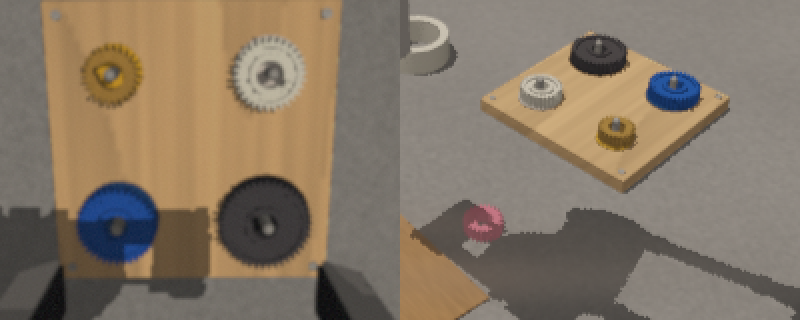

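In both views all four gears lie flat on their own discs, with the pins showing through the bores at (110,75), (270,75), (118,225) and (265,225). The bottle and ring haven't moved beyond measurement error, and the arm is clear.

```bash
python3 -c "
from plant import r
print(r.sign_off())"
```

```text
the job is handed in; nothing more can be done
None
```

All four gears are put away flat over their own pins in the order brass, white, blue, steel, with the oil bottle and turned ring left where they were; the job was handed in at about 51 s, and the hand-in returned no verdict.

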